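Turn the sample tray until its spring catch drops in

TASK

The round sample tray of the autosampler was left turned out of place. Put a closed fingertip through the tray's window and turn it gently, either way round, without lifting or forcing it, until the notch in its rim faces the index line and the spring catch drops fully home into the notch by itself; leave the catch alone, do not disturb the bottles and the slip box, and leave the tray free.

Things in the scene. Friction and masses are not known exactly. Their poses are not given: they have to be found in the camera images.
- sampler_base: Grey fixed base: round plate 176 mm across, top at z 12 mm, with a steel spindle (14 mm across, top at z 42) in its middle and a round shroud wall (radius 80 to 86 mm, top at z 31) about the tray. Origin: centre of its underside, on the desk; z is the spindle axis. On its -x side is the catch housing (x -130 to -88 mm, 46 mm wide, top at z 40) with a dark index line on top.
- index_mark (a point): Inner end of the index line on top of the catch housing, 88 mm from the spindle along -x of the base, z 40 mm.
- tray: Grey round sample tray with black vial seats, 152 mm across, 18 mm thick, about 0.35 kg, loose on the base with its 16 mm bore over the spindle, on which it turns. Underside 15 mm, top 33 mm above the desk. Origin: centre of its underside; +x points to the middle of the window, -x to the notch. With the notch at the index line, its axes are parallel to the base's.
- window (a point): Middle of the tray's only window, at the top face, 48 mm from the axis along +x of the tray: an opening right through, from radius 31 to 65 mm and 30 degrees to either side (55 mm wide at the middle). A fingertip pushing on an end wall of it turns the tray (about 3 to 8 N); the rim, 4 mm inside the shroud, cannot be gripped.
- notch (a point): Notch in the tray's rim, at the top face, 70 mm from the axis along -x of the tray: 15 mm wide, from the rim (radius 76 mm) in to radius 57 mm, with a short dark line beside it.
- catch: Steel bolt of the spring catch, 12 mm wide, with a black knob outside the housing (end 156 mm from the spindle). Fully home in the notch its origin and axes coincide with the base's; riding on the rim it lies 12 mm along -x of the base. A weak spring (1 to 3 N) presses it in. Its nose has 1.5 mm play to either side in the notch and then stops the tray.
- bottle_amber: Amber bottle with a blue cap, 41 mm across, 90 mm tall; origin centre of underside. Bystander.
- bottle_clear: Clear bottle with a blue cap, 35 mm across, 81 mm tall; origin centre of underside. Bystander.
- slip_box: Pale blue card box of cover slips, 48 x 98 x 34 mm; origin centre of underside. Bystander.
Not all that is in view belongs to the job. Of the things like the tray, leave any that is turquoise; of the rest the larger one is meant.

How it is judged:
At the end, for the whole second after the job is handed in: The catch is fully home in the notch (within 2 mm), the notch faces the index line (tray and base axes within 0.05 rad, notch point within 24 mm of the mark in plan, nominally 18 mm), the tray lies flat on its seat on the spindle (within 3 mm) and is at rest (x of catch in the frame of sampler_base above -0.002 m and angle between the x axis of tray and the x axis of sampler_base, either way round below 0.05 rad and horizontal distance between notch and index_mark below 0.024 m and horizontal distance between tray and sampler_base below 0.003 m and z of tray in the frame of sampler_base below 0.018 m and angle between tray's own z axis and vertical below 0.04 rad and angular speed of tray below 0.05 rad/s); the robot touches nothing.
It fails at once if the tray is lifted or tipped (z of tray in the frame of sampler_base above 0.02 m or angle between tray's own z axis and vertical above 0.1 rad).
It fails at once if the tray is forced (pushed with more than 25 N) (contact force between the fingers and tray above 25 N).
It fails at once if the robot handles the catch (contact force between any of the arm, the fingers and catch above 1 N).
It fails at once if a bystander is moved by more than 15 mm (distance of any of bottle_amber, bottle_clear, slip_box from where it was at the start of the episode above 0.015 m).
It also fails if it takes over 48 s, if anything falls off the work surface, if the arm or the gripper's body presses on something with over 40 N, if the wrist force passes 120 N, or if a joint passes its speed limit or range.

ROBOT

A 7-joint arm with a two-finger parallel gripper is mounted at the origin on a cart in front of the work surface, level with it; the furniture and walls round the work are solid. World frame = base frame: x ahead of the robot, y to its left, z up, the work surface at z = 0. Lengths are in m, angles in rad, forces in N, time in s.
With the tool pointing down it reaches from about 0.425 to 0.925 m from the base axis. Payload 6.8 kg.
Tool frame: the origin (TCP) lies midway between the tips of the shut fingers; the grasp point (between the pads) lies r.hold_point_z behind it (r.hold_point_z is the distance from the TCP to the grasp point, in m); z points along the fingers, y is the direction in which the jaws open and shut (so a half turn about z gives the same grasp; the last joint's range is limited). The gripper opens to 88 mm and grips with 3 to 60 N. Pads are 20 mm wide; open, the fingers measure 115 mm over their backs; the gripper's body (75 mm by 178 mm) begins 61 mm behind the grasp point.
Start: joints at [-1.37, 0.477, 0.022, 1.555, -0.011, 1.109, -0.083], TCP at [0.205, 0.643, 0.223] pointing down, gripper open.
Joint ranges: [-2.96, 2.96], [-0.34, 2.1], [-1.41, 1.46], [0.24, 2.44], [-1.37, 4.51], [0.17, 1.92], [-2.96, 2.96]. Speed limits (rad/s): [2.39, 2.39, 3.14, 3.14, 3.14, 3.14, 3.14].

INTERFACE

Orientations are given as a unit quaternion [w, x, y, z].
In Python, from rig import r, snapshot, models gives the robot as it stands.
- The arm moves only by the tool carry_out, never from a script. Its argument "series" is a list that holds one entry, the list of rows, each a list of 5 numbers: the shift along the tool's x, y, z in mm, then the turn about the tool's z in rad, then the closure in counts, from 0 (fully open) to 255 (shut). A call has 1 to 8 rows; each row is the pose to reach, as a shift and turn from the pose measured when the call began, along the tool's axes at that moment; what a row does not reach only later rows make up. A row lasts 1/8 s, in which the tool goes at most 62.5 mm and 10.7 degrees, less where a joint would pass 70% of its speed; a pose out of reach is approached as far as the arm can. A call with a gripper value outside its range is refused whole. The fingers move at their own pace and stop on an object; "force" is the grip in N (left out, the last holds). Time passes only in rows, so rows that repeat a pose let the fingers close. It gives the time, the measured TCP pose, the force and the opening at its end, in the units of the state.
- r.observe(): the state, without advancing time (a new reading comes with each control period).
- snapshot(name): name is "side" or "top"; returns a dict with "color" (384x512x3 uint8, red, green, blue), "intrinsics" (3x3 intrinsics, pixels), "R" (3x3) and "t" (3): a world point X has camera coordinates R X + t. Camera axes: x right, y down, z forward; pixel columns grow to the right and rows downward; lengths in m; the calibration is good to about 2 mm. A picture is of the moment at which its call begins. There is no depth.
- r.hand_in(): hands the job in, once; it reports no verdict.
Trained networks look in the newest picture that a camera, given by its name, has taken for a name from the list of things; names that differ only in an ending like _2 or _b are one class to them, and where a whole thing is asked for, a point or a joint stands for the part that bears it (a point fixed in the world has none). Each returns a list of dicts, best first, with "score" (0 to 1); they miss things now and then, are a little off and sometimes report something else, mostly with a low value. They report only what shows in the picture. A call takes as long as a camera call. They do not tell look-alikes from the thing itself.
- models.spot_in(camera, label): "centre" ([x, y, z] in m, in world coordinates, good to about 4 mm: the middle of the surface that is visible of it).
- models.landmark_of(camera, label): "centre" ([x, y, z] in m, in world coordinates, good to about 4 mm: a listed point, or the origin of a listed thing).
The state is a dict: "clock": time; "joints": joint angles; "qd": joint speeds; "effort": joint torques, N m; "tool_pos": TCP position; "eef_rot": TCP orientation; "force": force on the tool from outside, world axes, zero at the start; "torque": the same for the moment, N m; "grip_width": opening from 0.0 (shut) to 1.0 (fully open).
Only numpy, scipy, OpenCV 4.12 (cv2) and the standard library are available. Lean on these libraries where they do the work, as an engineer would, in place of code of your own. Each camera call takes 0.05 s, during which the arm holds its last target.

## Working session

There is one attempt and no reset: what is moved stays moved. The work goes in short steps, Python scripts to look and compute and a tool call to move; the robot and the scene stay as the last step left them, time stands still between calls to the robot, and variables do not carry over. Pictures are saved under pics/ and viewed, and the job is handed in when it is done.

Besides the shell and the picture viewer there is one more tool, called after "Request:" as a command line: name --argument value ..., lists and objects as JSON in quotes. carry_out: Moves the arm, as the interface text tells. Its arguments: {"type":"object","properties":{"series":{"type":"array"},"force":{"type":"number"}},"required":["series"]}

```bash
ls; mkdir -p pics; python3 - <<'E'
from rig import r, snapshot, models
import cv2
for n in ("top","side"):
    s=snapshot(n); cv2.imwrite(f"pics/{n}0.png",cv2.resize(s["color"][:,:,::-1],(800,600),interpolation=cv2.INTER_CUBIC))
    print(n,s["intrinsics"].tolist(),s["R"].round(4).tolist(),s["t"].round(4).tolist())
    for l in ("tray","window","notch","sampler_base","index_mark","catch"):
        print(l,[(x["score"],[round(float(v),4) for v in x["centre"]]) for x in models.landmark_of(n,l)])
print(r.observe(), r.hold_point_z)
E
```

```text
pics
top [[440.1065340127865, 0.0, 250.31509569550403], [0.0, 440.1065340127865, 184.44585163796694], [0.0, 0.0, 1.0]] [[-0.0076, -1.0, 0.0008], [-0.9976, 0.0076, -0.0684], [0.0684, -0.0013, -0.9977]] [0.088, 0.5885, 1.1882]
tray [(0.97, [0.3868, 0.0778, 0.0002]), (0.65, [0.624, 0.1055, 0.0126]), (0.61, [0.6159, -0.1119, 0.0045])]
window [(0.7, [0.6625, 0.1384, 0.029]), (0.64, [0.4334, 0.0834, 0.0218]), (0.59, [0.6285, -0.0857, 0.0097])]
notch [(0.95, [0.321, 0.0738, 0.0173]), (0.85, [0.5702, 0.0632, 0.0374]), (0.84, [0.5867, -0.1573, 0.0088])]
sampler_base []
index_mark [(0.59, [0.5449, 0.1468, 0.0375])]
catch []
side [[395.2414860141681, 0.0, 248.73132455332487], [0.0, 395.2414860141681, 190.5855101623587], [0.0, 0.0, 1.0]] [[0.9572, 0.2889, -0.0184], [0.2145, -0.7503, -0.6254], [-0.1944, 0.5947, -0.7801]] [-0.5696, -0.0255, 0.9731]
tray [(0.94, [0.6226, 0.1067, 0.0181]), (0.72, [0.3891, 0.0816, 0.0018]), (0.66, [0.6145, -0.1138, -0.0009])]
window [(0.86, [0.6276, -0.085, 0.0144]), (0.82, [0.6617, 0.1394, 0.0353]), (0.73, [0.434, 0.0814, 0.0175])]
notch [(0.81, [0.3147, 0.074, 0.01
[... 198 characters left out ...]

catch []
{'clock': 0.7, 'joints': array([-1.37010095,  0.47696488,  0.02238429,  1.55535132, -0.01154084,
        1.10931665, -0.08309749]), 'qd': array([-0.00054713,  0.00041214, -0.00120003, -0.00225259, -0.00012567,
       -0.00071323,  0.00041319]), 'effort': array([ 6.55911685e-05, -5.82583129e+01,  1.53325830e+00, -2.72886890e+01,
       -5.43317758e-02,  1.00858192e-02,  3.98133716e-05]), 'tool_pos': array([0.20512192, 0.64311871, 0.22270776]), 'eef_rot': array([-2.59847897e-05,  1.53796009e-01,  9.88102619e-01,  4.60840181e-05]), 'force': array([-0.54647685,  0.13327968,  1.08877482]), 'torque': array([ 0.00216018,  0.02828196, -0.02695856]), 'grip_width': 0.9957321935853277} 0.0187
```

View pics/top0.png

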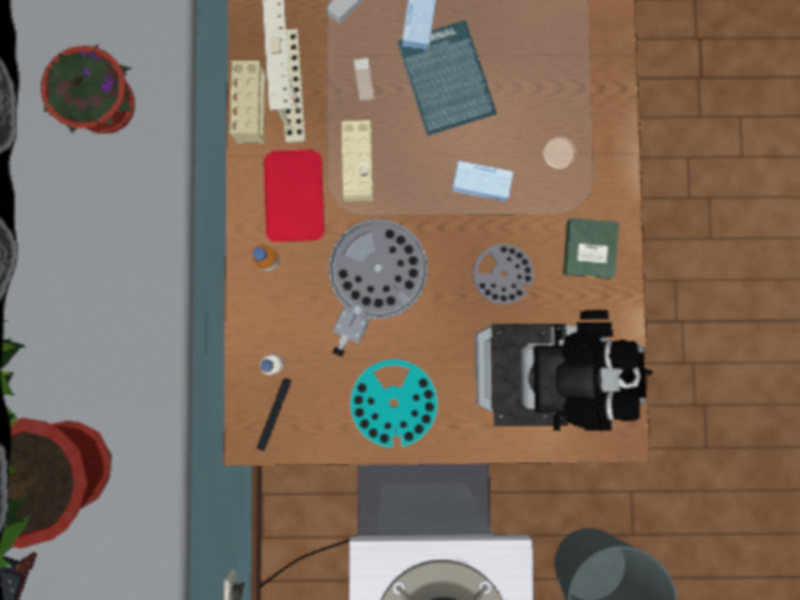

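View pics/side0.png

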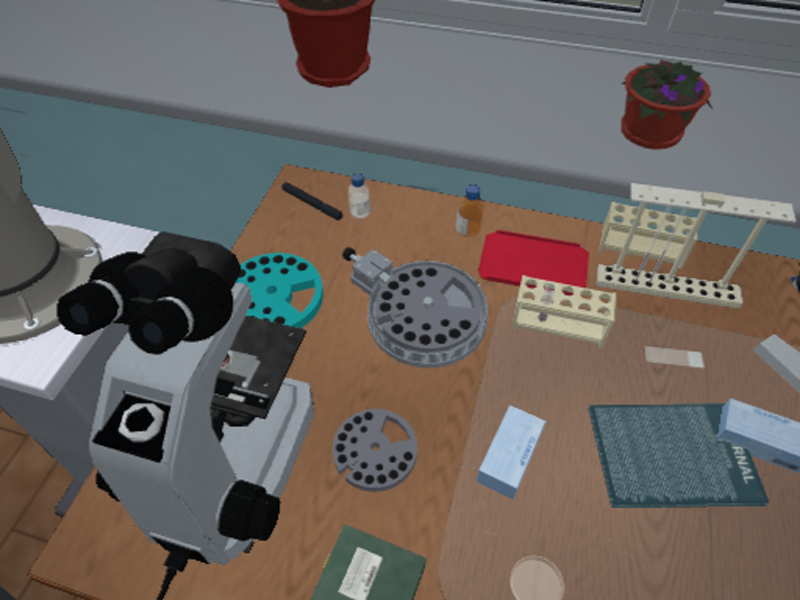

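```bash
cat > h.py <<'E'
from rig import r, snapshot, models
import cv2, numpy as np
def proj(s,X):
    c=s["R"]@np.asarray(X,float)+s["t"]; p=s["intrinsics"]@c; return p[:2]/p[2]
def rect(s,z,x0,x1,y0,y1,k):  # plan picture: row 0 = x1, col 0 = y1 (left), k px per m
    K,R,t=s["intrinsics"],s["R"],s["t"]
    H=K@np.column_stack([R[:,0],R[:,1],R[:,2]*z+t])
    A=np.array([[0,-1/k,x1],[-1/k,0,y1],[0,0,1]])
    return cv2.warpPerspective(s["color"][:,:,::-1].copy(),H@A,(int((y1-y0)*k),int((x1-x0)*k)),flags=cv2.INTER_CUBIC|cv2.WARP_INVERSE_MAP)
E
python3 - <<'E'
from h import *
o=[]
for n in("top","side"):
    s=snapshot(n); o.append(rect(s,.033,.5,.74,-.02,.22,1600))
cv2.imwrite("pics/rect0.png",np.hstack(o))
# all grey / turquoise candidates enlarged
s=snapshot("top"); cv2.imwrite("pics/crop0.png",cv2.resize(s["color"][130:290,200:350,::-1],None,fx=3.7,fy=3.7,interpolation=cv2.INTER_CUBIC))
E
```

```text
(no output)
```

View pics/rect0.png

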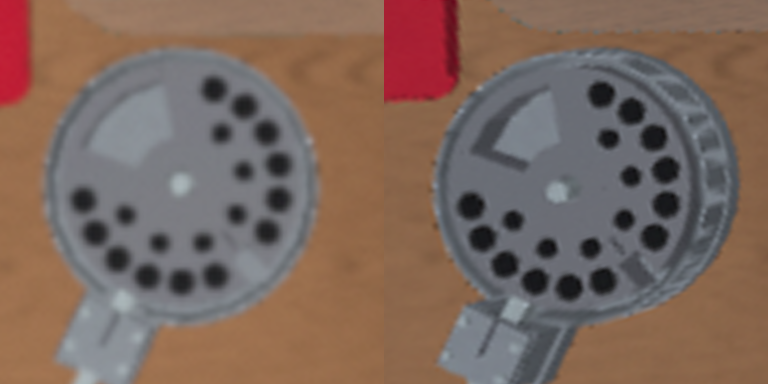

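View pics/crop0.png

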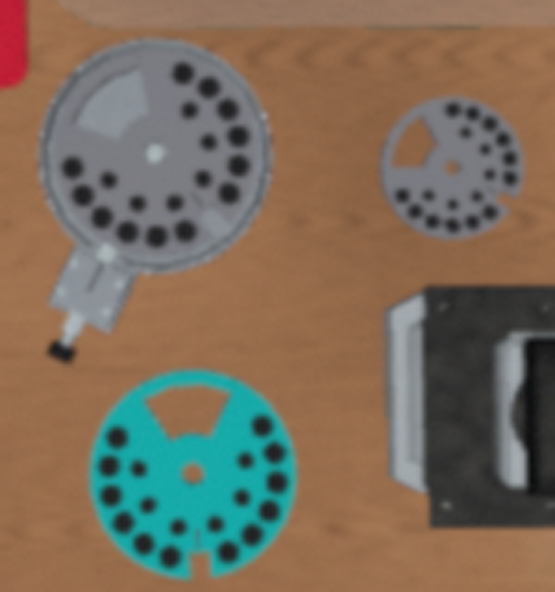

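The candidates in top0 are the turquoise tray (394,403), which is excluded, the small grey tray (503,273), and the large grey tray in the shrouded base with the catch (378,268). The large grey one is meant, because it is the larger of the two that aren't turquoise. The crop confirms this: it sits on a spindle with the catch housing, its window is up and left, and its notch is lower right. The tray centre is about (0.6235, 0.106), the window is at about +39.5° and the base +x is at about -28°. It therefore needs about 68° clockwise.

First I'll lift and shut the gripper.

Request:
carry_out --series '[[[0,0,-60,0,255],[0,0,-120,0,255],[0,0,-120,0,255]]]' --force 20

```text
clock: 1.23
tool_pos: [0.2059, 0.6455, 0.349]
eef_rot: [0.0, 0.154, 0.988, 0.005]
force: [-0.2, -0.2, -0.3]
grip_width: 0.697
```

Request:
carry_out --series '[[[-54,-32,0,0,255],[-107,-63,0,-0.05,255],[-160,-94,0,-0.1,255],[-214,-125,0,-0.15,255],[-267,-156,0,-0.2,255],[-320,-188,0,-0.25,255],[-374,-219,0,-0.3,255],[-374,-219,0,-0.3,255]]]'

```text
clock: 2.22
tool_pos: [0.4992, 0.3171, 0.3456]
eef_rot: [0.002, 0.01, 1.0, 0.004]
force: [-0.5, 0.7, -0.2]
grip_width: 0.006
```

Request:
carry_out --series '[[[-40,-44,0,-0.05,255],[-82,-88,20,-0.1,255],[-123,-132,60,-0.15,255],[-165,-177,110,-0.18,255],[-165,-177,165,-0.18,255],[-165,-177,195,-0.18,255],[-165,-177,195,-0.18,255],[-165,-177,195,-0.18,255]]]'

```text
clock: 3.22
tool_pos: [0.6619, 0.1399, 0.1512]
eef_rot: [0.003, -0.081, 0.997, 0.004]
force: [0.0, 0.6, 0.9]
grip_width: 0.005
```

```bash
cat > st.py <<'E'
from h import *
C=np.array([.6235,.106])
def st():
    o=r.observe(); q=np.array(o["eef_rot"]); w,x,y,z=q
    ux=np.array([1-2*(y*y+z*z),2*(x*y+w*z),2*(x*z-w*y)]); uz=np.array([2*(x*z+w*y),2*(y*z-w*x),1-2*(x*x+y*y)])
    uy=np.cross(uz,ux)
    return o,ux,uy,uz
E
python3 - <<'E'
from st import *
o,ux,uy,uz=st(); print(o["clock"],o["tool_pos"],np.degrees(np.arctan2(ux[1],ux[0])),uz,o["force"],o["joints"].round(2))
s=snapshot("top");a=s["color"][100:300,150:380,::-1]
cv2.imwrite("pics/t1.png",cv2.resize(a,None,fx=2.5,fy=2.5,interpolation=cv2.INTER_CUBIC))
s=snapshot("side");a=s["color"][80:280,150:380,::-1]
cv2.imwrite("pics/s1.png",cv2.resize(a,None,fx=3,fy=3,interpolation=cv2.INTER_CUBIC))
p=o["tool_pos"]; print(proj(s,p),proj(s,[p[0],p[1],.033]))
E
```

```text
3.225 [0.66191656 0.13993496 0.15124991] -170.7092587312804 [ 0.00478116  0.00866998 -0.99995098] [0.02156847 0.6123604  0.94804809] [-0.45  0.55  0.23  1.63 -0.15  0.97  1.56]
[298.32483556 150.00933799] [294.203067   186.56874976]
```

View pics/s1.png

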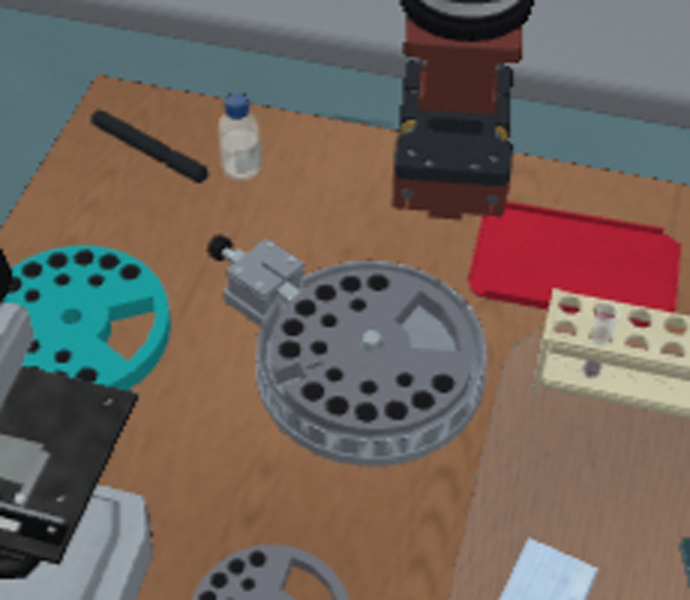

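View pics/t1.png

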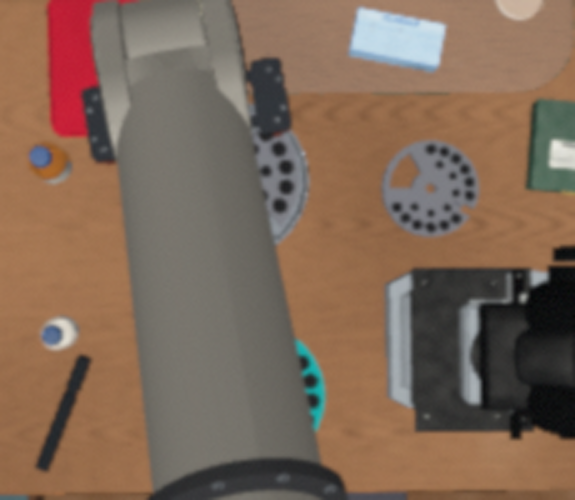

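```bash
python3 - <<'E'
from st import *
o,ux,uy,uz=st()
s=snapshot("side");p=np.array(o["tool_pos"])
a=cv2.resize(s["color"][70:170,250:350,::-1].copy(),None,fx=6,fy=6,interpolation=cv2.INTER_CUBIC)
def box(hx,hy,z0,z1,col):
    for z in(z0,z1):
        q=[((proj(s,p+i*hx*ux+j*hy*uy-z*uz)-[250,70])*6+2.5).astype(int) for i,j in((1,1),(1,-1),(-1,-1),(-1,1))]
        cv2.polylines(a,[np.array(q)],True,col,1)
print((s["R"]@p+s["t"])[2])
box(.01,.0135,0,.03,(0,255,0)); box(.0375,.089,.08,.08,(255,255,0))
cv2.imwrite("pics/s2.png",a)
E
```

```text
0.8084650601435837
```

View pics/s2.png

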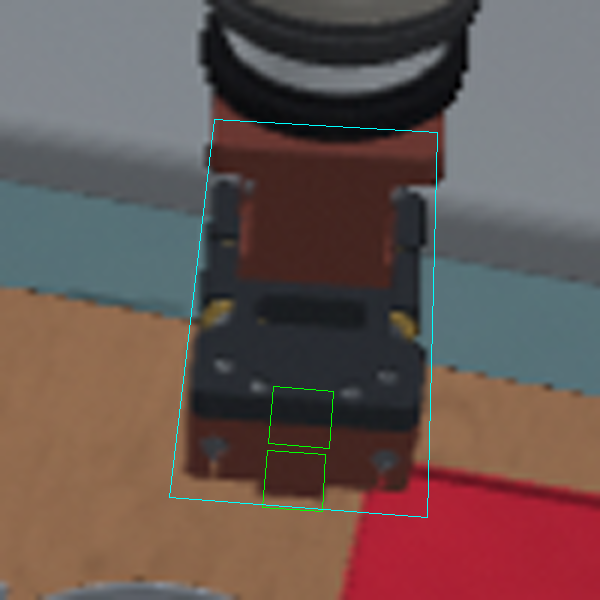

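Request:
carry_out --series '[[[1,-3,20,-0.12,255],[1,-3,50,-0.24,255],[1,-3,80,-0.35,255],[1,-3,100,-0.35,255],[1,-3,100,-0.35,255],[1,-3,100,-0.35,255]]]'

```text
clock: 4.12
tool_pos: [0.6638, 0.1377, 0.0537]
eef_rot: [0.006, -0.253, 0.968, 0.003]
force: [0.7, 1.0, 0.6]
grip_width: 0.004
```

```bash
cat >> st.py <<'E'
def rep():
    o,ux,uy,uz=st(); p=np.array(o["tool_pos"]); d=p[:2]-C
    print("t",round(o["clock"],2),"tcp",p.round(4),"psi",round(np.degrees(np.arctan2(ux[1],ux[0]))%360,1),"r,ang",np.hypot(*d).round(4),np.degrees(np.arctan2(d[1],d[0])).round(1),"F",np.round(o["force"],1),"tilt",uz.round(3),"j7",round(o["joints"][6],2))
    return o,ux,uy,uz,p
def to_tool(dw,ux,uy,uz):
    dw=np.asarray(dw); return (np.array([dw@ux,dw@uy,dw@uz])*1000).round(1)
E
python3 - <<'E'
from st import *
o,ux,uy,uz,p=rep()
print(to_tool(np.array([.661,.137,.022])-p,ux,uy,uz))
s=snapshot("side");a=cv2.resize(s["color"][120:220,230:330,::-1].copy(),None,fx=6,fy=6,interpolation=cv2.INTER_CUBIC)
cv2.imwrite("pics/s3.png",a)
E
```

```text
t 4.12 tcp [0.6638 0.1377 0.0537] psi 209.3 r,ang 0.0513 38.2 F [0.7 1.  0.6] tilt [ 0.009  0.01  -1.   ] j7 1.88
[ 3.2  0.6 31.7]
```

View pics/s3.png

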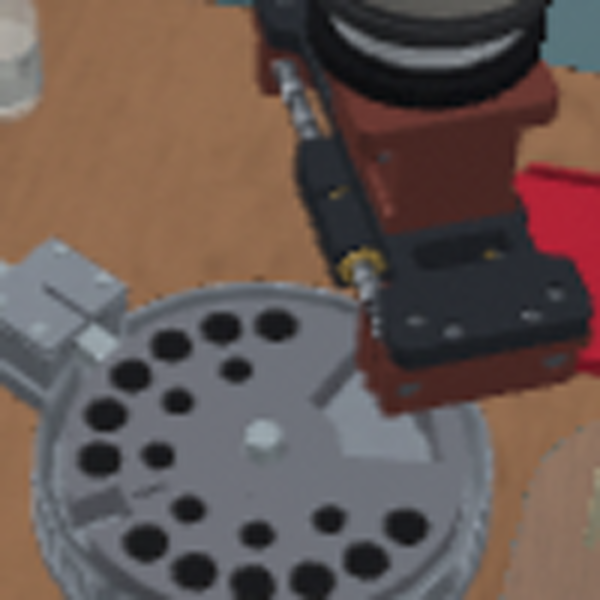

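Request:
carry_out --series '[[[3,1,6,0,255],[3,1,12,0,255],[3,1,17,0,255],[3,1,20,0,255],[3,1,22,0,255],[3,1,23,0,255],[3,1,23,0,255]]]'

```text
clock: 5.05
tool_pos: [0.6611, 0.1373, 0.0308]
eef_rot: [0.006, -0.253, 0.968, 0.003]
force: [-1.0, -1.1, 0.4]
grip_width: 0.007
```

```bash
python3 - <<'E'
from st import *
o,ux,uy,uz,p=rep()
print(to_tool(np.array([.661,.137,.022])-p,ux,uy,uz))
E
```

```text
t 5.05 tcp [0.6611 0.1373 0.0308] psi 209.3 r,ang 0.0489 39.8 F [-1.  -1.1  0.4] tilt [ 0.01  0.01 -1.  ] j7 1.88
[ 0.3 -0.3  8.8]
```

Request:
carry_out --series '[[[0,0,3,0,255],[0,0,6,0,255],[0,0,9,0,255],[0,0,9,0,255]]]'

```text
clock: 5.55
tool_pos: [0.6609, 0.1374, 0.0214]
eef_rot: [0.005, -0.253, 0.968, 0.003]
force: [-0.0, 0.3, 1.2]
grip_width: 0.008
```

```bash
cat > arc.py <<'E'
from st import *
def wallpose(thw,off=.016,along=.046):
    """TCP xy and psi for wall angle thw (deg), finger offset anticlockwise of wall"""
    a=np.radians(thw); u=np.array([np.cos(a),np.sin(a)]); n=np.array([-u[1],u[0]])
    return C+along*u+off*n, thw+180
def plan(rows,z=.0215):
    o,ux,uy,uz,p=rep(); psi=np.degrees(np.arctan2(ux[1],ux[0]))
    for thw,off,along in rows:
        q,ps=wallpose(thw,off,along); d=to_tool(np.r_[q-p[:2],z-p[2]],ux,uy,uz)
        turn=-np.radians((ps-psi+180)%360-180); print(thw,off,d,round(turn,3))
E
python3 - <<'E'
from arc import *
plan([(14,.022,.0435),(12,.018,.0445),(9.5,.0155,.046),(7,.0135,.046),(5,.0135,.046),(3,.0135,.046),(1,.0135,.046),(-1,.0135,.046)])
s=snapshot("side");a=cv2.resize(s["color"][120:220,230:330,::-1].copy(),None,fx=6,fy=6,interpolation=cv2.INTER_CUBIC)
cv2.imwrite("pics/s4.png",a)
E
```

```text
t 5.55 tcp [0.6609 0.1374 0.0214] psi 209.3 r,ang 0.0488 40.0 F [-0.   0.3  1.2] tilt [ 0.009  0.01  -1.   ] j7 1.88
14 0.022 [ 0.2  0.7 -0.1] 0.267
12 0.018 [ 0.1 -5.1 -0.1] 0.302
9.5 0.0155 [ -0.6 -10.1  -0.1] 0.345
7 0.0135 [  0.2 -14.   -0.1] 0.389
5 0.0135 [  0.4 -15.7  -0.1] 0.424
3 0.0135 [  0.7 -17.3  -0.1] 0.459
1 0.0135 [  1.  -19.   -0.1] 0.494
-1 0.0135 [  1.4 -20.6  -0.2] 0.528
```

View pics/s4.png

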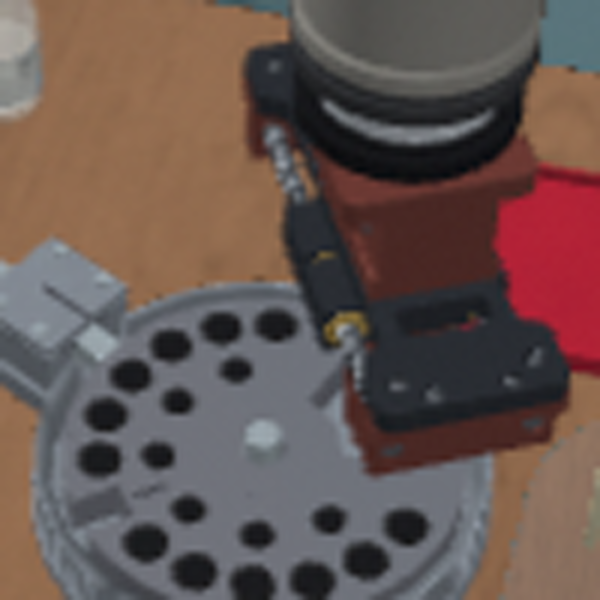

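Request:
carry_out --series '[[[0,1,0,0.15,255],[0,0,0,0.26,255],[0,-4,0,0.3,255],[0,-8,0,0.33,255],[0,-11,0,0.36,255],[0,-13,0,0.38,255],[0,-15,0,0.41,255],[0,-17,0,0.45,255]]]'

```text
clock: 6.6
tool_pos: [0.6689, 0.1235, 0.0215]
eef_rot: [0.004, -0.03, 1.0, 0.005]
force: [-2.1, 2.2, 1.9]
grip_width: 0.003
```

```bash
python3 - <<'E'
from arc import *
plan([(t,.0135,.046) for t in (3,1,-1,-3,-6,-9,-12,-15,-18,-21)])
s=snapshot("side");a=cv2.resize(s["color"][120:220,230:330,::-1].copy(),None,fx=6,fy=6,interpolation=cv2.INTER_CUBIC)
cv2.imwrite("pics/s5.png",a)
E
```

```text
t 6.6 tcp [0.6689 0.1235 0.0215] psi 183.4 r,ang 0.0487 21.0 F [-2.1  2.2  1.9] tilt [ 0.008  0.011 -1.   ] j7 1.54
3 0.0135 [ 0.3 -1.6  0. ] 0.007
1 0.0135 [-0.1 -3.2 -0. ] 0.042
-1 0.0135 [-0.5 -4.8 -0. ] 0.077
-3 0.0135 [-0.8 -6.5 -0. ] 0.111
-6 0.0135 [-1.2 -8.9 -0.1] 0.164
-9 0.0135 [ -1.4 -11.4  -0.1] 0.216
-12 0.0135 [ -1.5 -13.9  -0.1] 0.269
-15 0.0135 [ -1.5 -16.4  -0.1] 0.321
-18 0.0135 [ -1.4 -19.   -0.2] 0.373
-21 0.0135 [ -1.1 -21.4  -0.2] 0.426
```

View pics/s5.png

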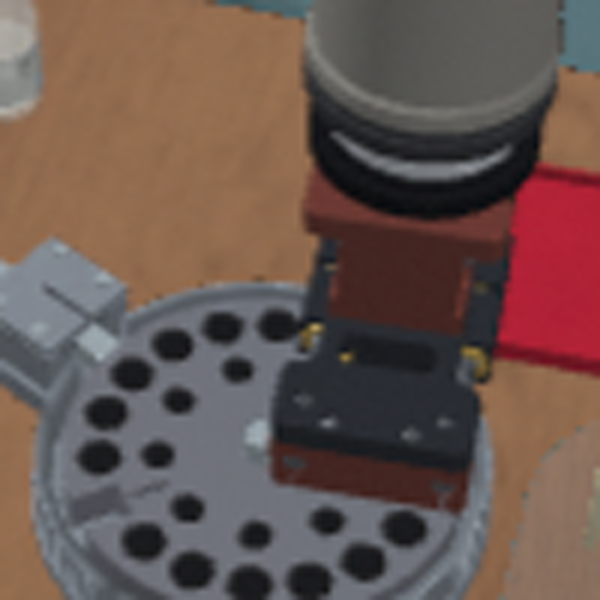

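Request:
carry_out --series '[[[0,-2,0,0.01,255],[0,-4,0,0.05,255],[0,-6,0,0.1,255],[-1,-8,0,0.15,255],[-1,-10,0,0.19,255],[-1,-12,0,0.23,255],[-1,-14,0,0.27,255],[-1,-16,0,0.32,255]]]'

```text
clock: 7.65
tool_pos: [0.6712, 0.1074, 0.0216]
eef_rot: [0.004, 0.132, 0.991, 0.006]
force: [0.5, 4.2, 1.4]
grip_width: 0.004
```

```bash
python3 - <<'E'
from arc import *
plan([(t,.0135,.046) for t in range(-14,-38,-3)])
s=snapshot("side");a=cv2.resize(s["color"][120:220,230:330,::-1].copy(),None,fx=6,fy=6,interpolation=cv2.INTER_CUBIC)
cv2.imwrite("pics/s6.png",a)
E
```

```text
t 7.65 tcp [0.6712 0.1074 0.0216] psi 164.8 r,ang 0.0478 1.7 F [0.5 4.2 1.4] tilt [ 0.009  0.011 -1.   ] j7 1.31
-14 0.0135 [-0.   0.6  0.1] -0.021
-17 0.0135 [-0.7 -1.8  0.1] 0.031
-20 0.0135 [-1.3 -4.3  0. ] 0.083
-23 0.0135 [-1.7 -6.7  0. ] 0.136
-26 0.0135 [-2.  -9.2 -0. ] 0.188
-29 0.0135 [ -2.2 -11.7  -0.1] 0.241
-32 0.0135 [ -2.2 -14.2  -0.1] 0.293
-35 0.0135 [ -2.2 -16.7  -0.1] 0.345
```

View pics/s6.png

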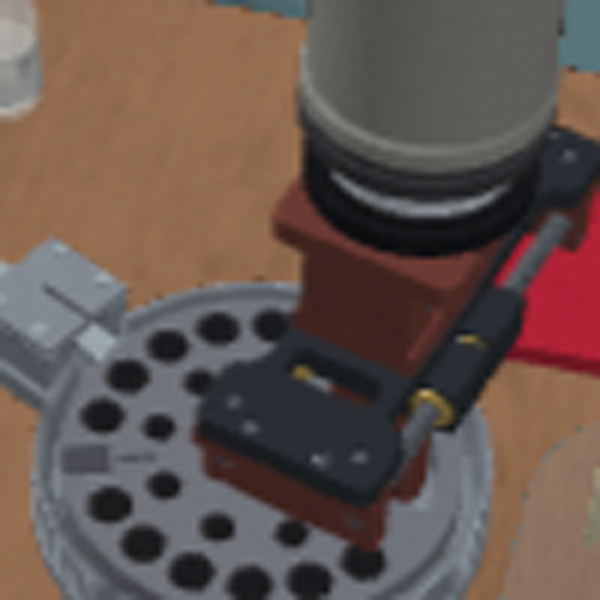

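The tray turns with the finger, at about 4 N. The notch has moved from about (100,505) to (85,458) in the crop. I'll keep going.

Request:
carry_out --series '[[[0,-2,0,0.03,255],[-1,-4,0,0.08,255],[-1.5,-6,0,0.12,255],[-2,-8,0,0.16,255],[-2,-10,0,0.2,255],[-2,-12,0,0.24,255],[-2,-14,0,0.29,255],[-2,-16,0,0.33,255]]]'

```text
clock: 8.7
tool_pos: [0.6691, 0.0908, 0.0215]
eef_rot: [0.003, 0.296, 0.955, 0.006]
force: [0.6, 2.6, 2.5]
grip_width: 0.006
```

```bash
cat > look.py <<'E'
import sys
from arc import *
a0=int(sys.argv[1]); step=int(sys.argv[2])
plan([(a0+i*step,.0135,.046) for i in range(8)])
s=snapshot("side");a=cv2.resize(s["color"][120:220,210:310,::-1].copy(),None,fx=6,fy=6,interpolation=cv2.INTER_CUBIC)
cv2.imwrite(sys.argv[3],a)
for l in("notch","catch","index_mark"):
    for d in models.landmark_of("side",l):
        c=np.array(d["centre"]); v=c[:2]-C
        if np.hypot(*v)<.2: print(l,d["score"],c.round(4),np.hypot(*v).round(3),(np.degrees(np.arctan2(v[1],v[0]))%360).round(1))
E
python3 look.py -31 -3 pics/s7.png
```

```text
t 8.7 tcp [0.6691 0.0908 0.0215] psi 145.6 r,ang 0.0481 -18.4 F [0.6 2.6 2.5] tilt [ 0.009  0.01  -1.   ] j7 1.07
-31 0.0135 [1.1 3.  0. ] -0.06
-34 0.0135 [ 0.3  0.6 -0. ] -0.007
-37 0.0135 [-0.4 -1.8 -0. ] 0.045
-40 0.0135 [-0.9 -4.3 -0.1] 0.097
-43 0.0135 [-1.3 -6.8 -0.1] 0.15
-46 0.0135 [-1.6 -9.3 -0.1] 0.202
-49 0.0135 [ -1.7 -11.8  -0.2] 0.254
-52 0.0135 [ -1.7 -14.3  -0.2] 0.307
notch 0.73 [0.556  0.1063 0.0336] 0.068 179.7
index_mark 0.75 [0.544  0.1469 0.0381] 0.089 152.8
```

View pics/s7.png

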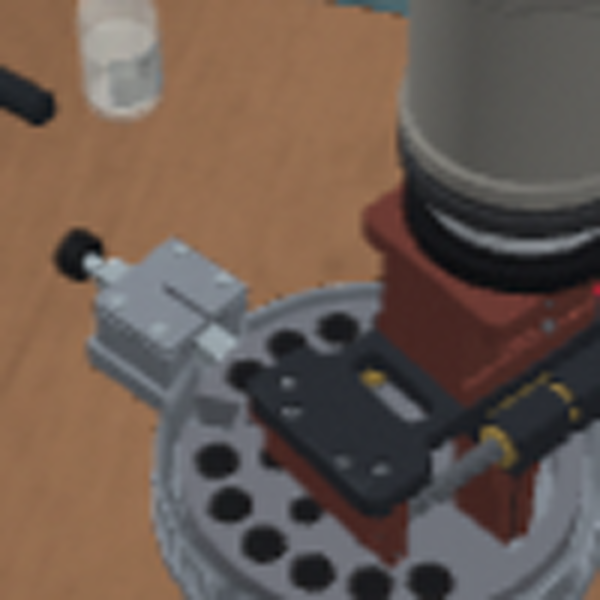

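Request:
carry_out --series '[[[0,-2,0,0.05,255],[-1,-4,0,0.09,255],[-1,-6,0,0.13,255],[-1.5,-8,0,0.17,255],[-1.5,-10,0,0.21,255],[-2,-12,0,0.26,255],[-2,-14,0,0.3,255]]]'

```text
clock: 9.78
tool_pos: [0.6628, 0.0778, 0.0212]
eef_rot: [0.002, 0.435, 0.9, 0.006]
force: [3.0, 3.8, 3.5]
grip_width: 0.007
```

```bash
python3 look.py -50 -2 pics/s8.png
```

```text
t 9.78 tcp [0.6628 0.0778 0.0212] psi 128.4 r,ang 0.0483 -35.7 F [3.  3.8 3.5] tilt [ 0.009  0.01  -1.   ] j7 0.85
-50 0.0135 [ 0.9  1.5 -0.2] -0.028
-52 0.0135 [ 0.4 -0.1 -0.3] 0.007
-54 0.0135 [-0.  -1.7 -0.3] 0.042
-56 0.0135 [-0.4 -3.3 -0.3] 0.077
-58 0.0135 [-0.7 -5.  -0.3] 0.111
-60 0.0135 [-1.  -6.6 -0.3] 0.146
-62 0.0135 [-1.2 -8.3 -0.4] 0.181
-64 0.0135 [ -1.4 -10.   -0.4] 0.216
notch 0.69 [0.5573 0.1276 0.0347] 0.07 161.9
index_mark 0.71 [0.5444 0.1467 0.0412] 0.089 152.8
```

View pics/s8.png

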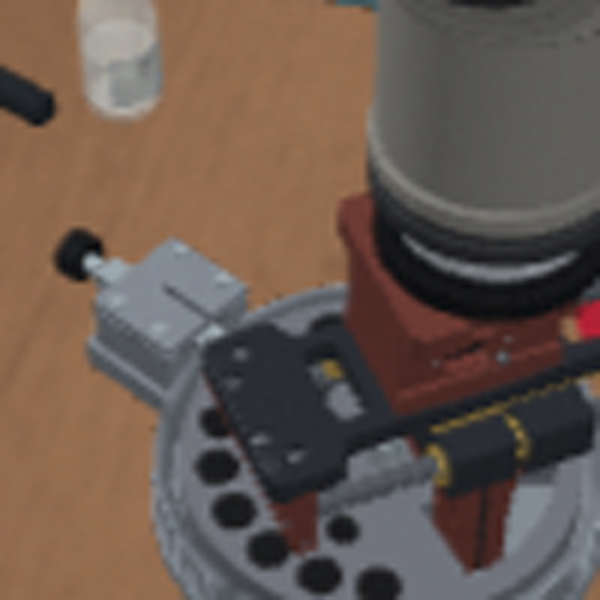

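Request:
carry_out --series '[[[0,-1,0,0.02,255],[0,-2,0,0.04,255],[-0.5,-3,0,0.06,255],[-0.5,-3.5,0,0.07,255],[-0.5,-4,0,0.08,255],[-0.5,-4,0,0.08,255]]]'

```text
clock: 10.72
tool_pos: [0.6599, 0.0744, 0.0211]
eef_rot: [0.002, 0.47, 0.883, 0.006]
force: [2.1, 0.0, 2.2]
grip_width: 0.003
```

```bash
python3 look.py -54 -1 pics/s9.png
```

```text
t 10.72 tcp [0.6599 0.0744 0.0211] psi 124.0 r,ang 0.0482 -40.9 F [2.1 0.  2.2] tilt [ 0.009  0.009 -1.   ] j7 0.79
-54 0.0135 [ 1.   2.6 -0.3] -0.036
-55 0.0135 [ 0.8  1.8 -0.3] -0.018
-56 0.0135 [ 0.5  1.  -0.4] -0.001
-57 0.0135 [ 0.3  0.2 -0.4] 0.017
-58 0.0135 [ 0.1 -0.6 -0.4] 0.034
-59 0.0135 [-0.1 -1.4 -0.4] 0.052
-60 0.0135 [-0.3 -2.3 -0.4] 0.069
-61 0.0135 [-0.5 -3.1 -0.4] 0.087
notch 0.89 [0.5592 0.1324 0.0316] 0.07 157.7
index_mark 0.85 [0.5439 0.1467 0.0401] 0.089 152.9
```

View pics/s9.png

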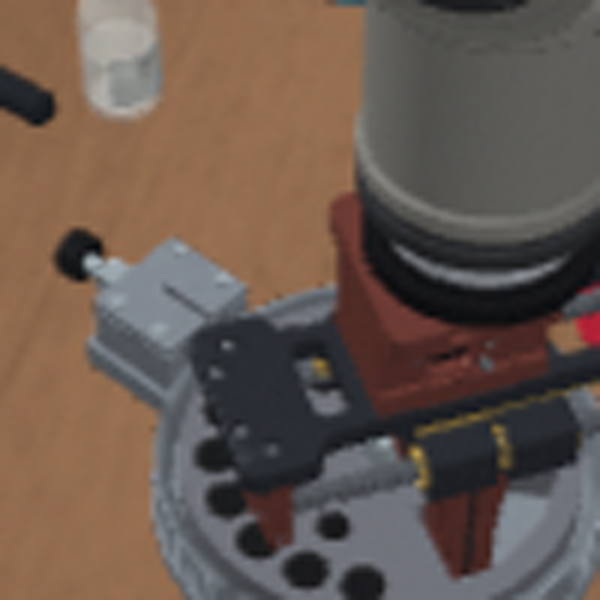

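Request:
carry_out --series '[[[0,-0.5,0,0.01,255],[0,-1,0,0.02,255],[0,-1.5,0,0.03,255],[0,-2,0,0.04,255],[0,-2,0,0.04,255]]]'

```text
clock: 11.55
tool_pos: [0.6566, 0.073, 0.0202]
eef_rot: [0.0, 0.487, 0.873, 0.005]
force: [0.2, 0.5, -0.5]
grip_width: 0.001
```

```bash
python3 look.py -57 -1 pics/s10.png
```

```text
t 11.55 tcp [0.6566 0.073  0.0202] psi 121.6 r,ang 0.0468 -44.9 F [ 0.2  0.5 -0.5] tilt [ 0.006  0.009 -1.   ] j7 0.76
-57 0.0135 [-0.2  3.7 -1.2] -0.024
-58 0.0135 [-0.4  2.9 -1.2] -0.006
-59 0.0135 [-0.6  2.1 -1.2] 0.011
-60 0.0135 [-0.9  1.3 -1.2] 0.029
-61 0.0135 [-1.1  0.5 -1.3] 0.046
-62 0.0135 [-1.3 -0.3 -1.3] 0.064
-63 0.0135 [-1.4 -1.1 -1.3] 0.081
-64 0.0135 [-1.6 -2.  -1.3] 0.099
index_mark 0.87 [0.546  0.1467 0.0399] 0.088 152.3
```

View pics/s10.png

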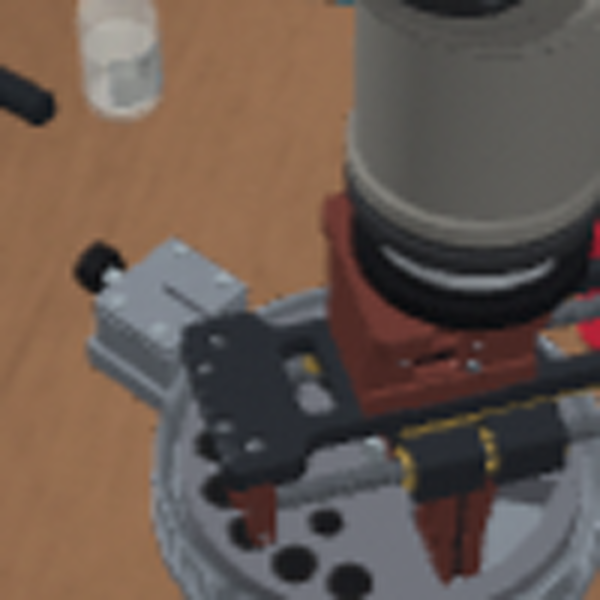

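The knob has moved in from (78,255) to (100,268) and the load is gone, so the catch has dropped. I'll back off the wall and lift straight out.

Request:
carry_out --series '[[[0,2,0,0,255],[0,5,0,0,255],[0,5,-5,0,255],[0,5,-15,0,255],[0,5,-30,0,255],[0,5,-60,0,255],[0,5,-110,0,255],[0,5,-160,0,255]]]'

```text
clock: 12.75
tool_pos: [0.6604, 0.0742, 0.1832]
eef_rot: [0.001, 0.487, 0.873, 0.006]
force: [0.8, -0.3, 0.3]
grip_width: 0.003
```

Request:
carry_out --series '[[[0,30,-40,0,255],[0,90,-60,0,255],[0,150,-60,0,255],[0,205,-60,0,255],[0,205,-60,0,255]]]'

```text
clock: 13.38
tool_pos: [0.8358, 0.1845, 0.2433]
eef_rot: [0.001, 0.486, 0.874, 0.005]
force: [0.0, 0.0, -0.8]
grip_width: 0.006
```

```bash
python3 look.py -57 -1 pics/s11.png; python3 - <<'E'
from arc import *
o=[]
for n in("top","side"):
    s=snapshot(n); o.append(rect(s,.033,.48,.72,-.02,.22,1600))
    for l in ("tray","window","notch","sampler_base","index_mark","catch","bottle_amber","bottle_clear","slip_box"):
        print(n,l,[(x["score"],[round(float(v),4) for v in x["centre"]]) for x in models.landmark_of(n,l)])
cv2.imwrite("pics/rect1.png",np.hstack(o))
E
```

```text
t 13.38 tcp [0.8358 0.1845 0.2433] psi 121.9 r,ang 0.2264 20.3 F [ 0.   0.  -0.8] tilt [ 0.007  0.009 -1.   ] j7 0.51
-57 0.0135 [  -1.  -209.7  219.6] -0.019
-58 0.0135 [  -1.3 -210.5  219.6] -0.002
-59 0.0135 [  -1.5 -211.3  219.6] 0.015
-60 0.0135 [  -1.7 -212.1  219.6] 0.033
-61 0.0135 [  -1.9 -212.9  219.6] 0.05
-62 0.0135 [  -2.1 -213.7  219.6] 0.068
-63 0.0135 [  -2.3 -214.6  219.6] 0.085
-64 0.0135 [  -2.4 -215.4  219.6] 0.103
notch 0.7 [0.5639 0.1373 0.0326] 0.067 152.3
catch 0.63 [0.6673 0.0848 0.038 ] 0.049 334.2
index_mark 0.59 [0.5448 0.1484 0.0375] 0.089 151.7
top tray [(0.9, [0.6219, 0.1078, 0.0141]), (0.83, [0.3869, 0.0765, -0.0004]), (0.65, [0.774, -0.081, 0.0097]), (0.58, [0.6173, -0.1117, 0.001])]
top window [(0.92, [0.4309, 0.086, 0.022]), (0.85, [0.6704, 0.0857, 0.0323]), (0.74, [0.629, -0.0889, 0.0124])]
top notch [(0.95, [0.5888, -0.1569, 0.0122]), (0.83, [0.3198, 0.0733, 0.0168]), (0.73, [0.5653, 0.1389, 0.0377])]
top sampler_base [(0.64, [0.6256, 0.1035, 0.001])]
top index_mark [(0.85, [0.5441, 0.1494, 0.0411])]
top catch []
top bottle_amber []
top bottle_clear []
top slip_box [(0.78, [0.7763, -0.0786, 0.0088])]
side tray [(0.83, [0.3905, 0.0826, -0.003]), (0.75, [0.6226, 0.1072, 0.0171])]
side window [(0.77, [0.4387, 0.0816, 0.018]), (0.7, [0.6643, 0.0842, 0.0344])]
side notch [(0.87, [0.3165, 0.0751, 0.0182]), (0.78, [0.5862, -0.1544, 0.0141]), (0.59, [0.5657, 0.1369, 0.0318]), (0.35, [0.6261, 0.1023, 0.0013])]
side sampler_base [(0.7, [0.6264, 0.1044, 0.0009])]
side index_mark [(0.85, [0.5427, 0.1454, 0.0367])]
side catch []
side bottle_amber [(0.88, [0.6381, 0.3031, 0.0011]), (0.16, [0.5629, 0.1376, 0.0322])]
side bottle_clear [(0.9, [0.4535, 0.2916, 0.0025])]
side slip_box [(0.83, [0.7759, -0.0855, 0.003])]
```

View pics/s11.png

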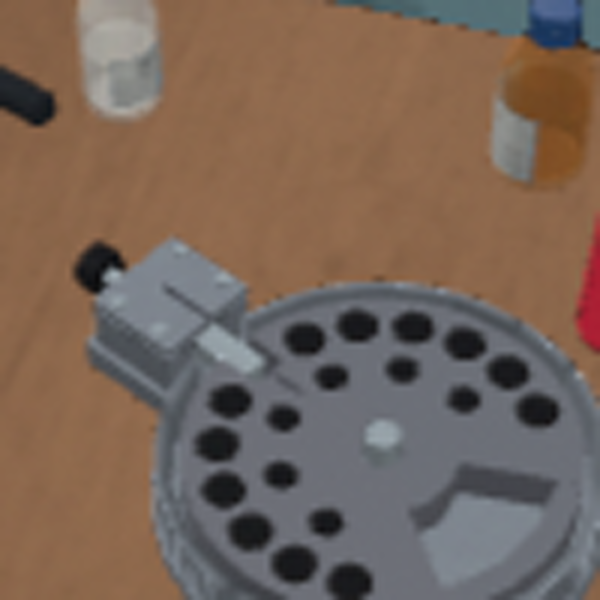

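View pics/rect1.png

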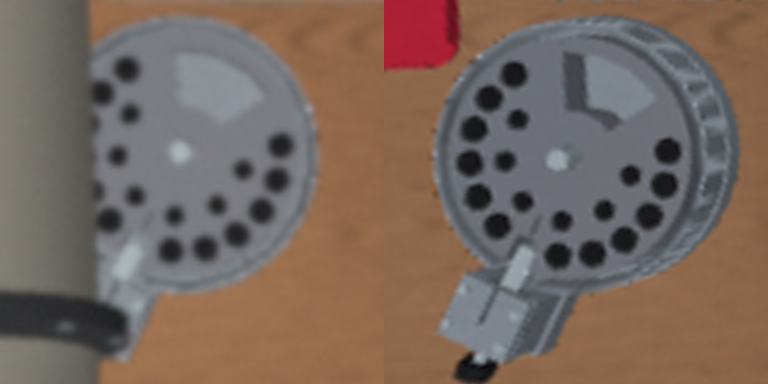

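```bash
python3 - <<'E'
from arc import *
s=snapshot("side")
def cen(f):
    a=cv2.imread(f)[215:300,40:125].max(2); w=a<70; y,x=np.nonzero(w); return np.array([x.mean(),y.mean()])/6,w.sum()
c0,_=cen("pics/s9.png");c1,_=cen("pics/s11.png");print(c0,c1,c1-c0)
b=np.radians(152.3);u=np.array([np.cos(b),np.sin(b),0]);C3=np.r_[C,.026]
for ra in(.150,.162):print(ra,proj(s,C3+ra*u))
print("expected shift 12mm",proj(s,C3+.150*u)-proj(s,C3+.162*u), "now knob px",c1+[210+40/6,120+215/6])
for ra in(.057,.060,.0695):
  print(ra,(proj(s,np.r_[C,.033]+ra*u)-[210,120])*6)
a=cv2.resize(s["color"][155:200,220:275,::-1],None,fx=14,fy=12,interpolation=cv2.INTER_CUBIC);cv2.imwrite("pics/s12.png",a)
E
```

```text
[6.10512286 6.43706537] [9.44013751 8.56531532] [3.33501465 2.12824995]
0.15 [228.32136705 162.49500425]
0.162 [224.93785975 160.01012117]
expected shift 12mm [3.38350729 2.48488308] now knob px [226.10680417 164.39864865]
0.057 [275.23783009 364.80128387]
0.06 [269.63597118 360.70422269]
0.0695 [252.00483039 347.80924197]
```

View pics/s12.png

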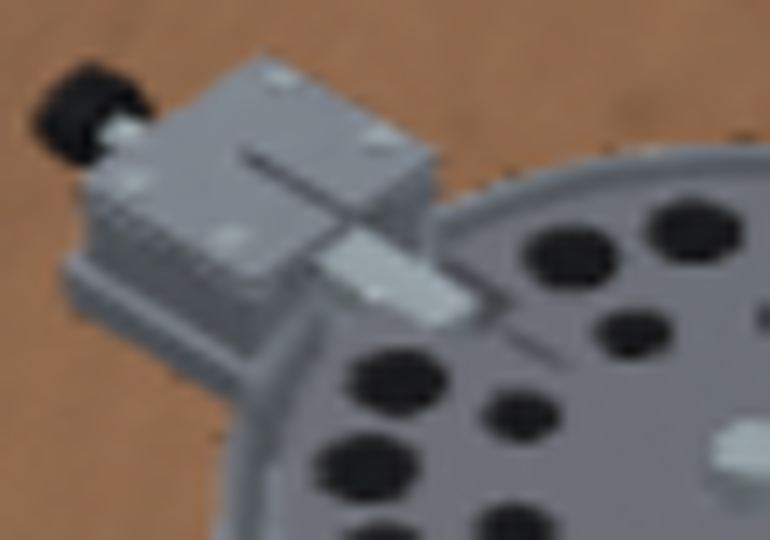

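```bash
python3 - <<'E'
from arc import *
a=cv2.imread("pics/s9.png",0);b=cv2.imread("pics/s11.png",0)
T=a[225:285,50:90]
R=cv2.matchTemplate(b[200:320,40:140],T,cv2.TM_CCOEFF_NORMED);_,m,_,l=cv2.minMaxLoc(R);print(m,((l[0]+40-50)/6,(l[1]+200-225)/6))
o=r.observe();print(o["clock"],o["force"],o["tool_pos"])
s=snapshot("side")
A=cv2.imread("pics/s11.png");
# side view, outer knob end: expected home 156 vs 154/158 at knob height ~.026
u=np.array([np.cos(np.radians(152.3)),np.sin(np.radians(152.3)),0])
for z in(.022,.026,.030):print(z,[((proj(s,np.r_[C,z]+ra*u)-[210,120])*6).round(0).tolist() for ra in(.156,.168)])
E
```

```text
0.9303179979324341 (3.3333333333333335, 2.1666666666666665)
14.625 [-0.10577111 -0.06123111 -0.14414855] [0.83443999 0.18116796 0.24562286]
0.022 [[100.0, 254.0], [80.0, 239.0]]
0.026 [[100.0, 247.0], [80.0, 233.0]]
0.03 [[99.0, 241.0], [79.0, 226.0]]
```

```bash
python3 - <<'E'
from arc import *
s=snapshot("side")
for C2 in (C,np.array([.6225,.107])):
  for deg in(152,153.5):
    u=np.array([np.cos(np.radians(deg)),np.sin(np.radians(deg)),0])
    for z in(.030,.034,.038):print(C2,deg,z,[((proj(s,np.r_[C2,z]+ra*u)-[220,155])*[14,12]).round(0).tolist() for ra in(.060,.062,.064,.066,.068)])
E
```

```text
[0.6235 0.106 ] 152 0.03 [[491.0, 311.0], [482.0, 305.0], [473.0, 300.0], [465.0, 294.0], [456.0, 289.0]]
[0.6235 0.106 ] 152 0.034 [[490.0, 297.0], [482.0, 292.0], [473.0, 286.0], [465.0, 281.0], [456.0, 275.0]]
[0.6235 0.106 ] 152 0.038 [[490.0, 284.0], [482.0, 278.0], [473.0, 273.0], [464.0, 267.0], [456.0, 262.0]]
[0.6235 0.106 ] 153.5 0.03 [[484.0, 315.0], [475.0, 310.0], [466.0, 304.0], [458.0, 299.0], [449.0, 294.0]]
[0.6235 0.106 ] 153.5 0.034 [[484.0, 302.0], [475.0, 296.0], [466.0, 291.0], [457.0, 286.0], [449.0, 280.0]]
[0.6235 0.106 ] 153.5 0.038 [[484.0, 288.0], [475.0, 283.0], [466.0, 278.0], [457.0, 272.0], [448.0, 267.0]]
[0.6225 0.107 ] 152 0.03 [[486.0, 306.0], [478.0, 300.0], [469.0, 295.0], [461.0, 289.0], [452.0, 284.0]]
[0.6225 0.107 ] 152 0.034 [[486.0, 292.0], [478.0, 287.0], [469.0, 281.0], [460.0, 276.0], [452.0, 270.0]]
[0.6225 0.107 ] 152 0.038 [[486.0, 279.0], [477.0, 273.0], [469.0, 268.0], [460.0, 262.0], [452.0, 257.0]]
[0.6225 0.107 ] 153.5 0.03 [[480.0, 310.0], [471.0, 305.0], [462.0, 300.0], [454.0, 294.0], [445.0, 289.0]]
[0.6225 0.107 ] 153.5 0.034 [[480.0, 297.0], [471.0, 291.0], [462.0, 286.0], [453.0, 281.0], [444.0, 276.0]]
[0.6225 0.107 ] 153.5 0.038 [[480.0, 283.0], [471.0, 278.0], [462.0, 273.0], [453.0, 267.0], [444.0, 262.0]]
```

```bash
python3 -c "
from rig import r
print(r.hand_in()); print(r.observe()['clock'])"
```

```text
the job is handed in; nothing more can be done
None
the job is handed in; nothing more can be done
```

I turned the large grey tray about 68° clockwise until the spring catch dropped into the notch by itself. I pushed with the shut fingers on the end wall of the window. Then I backed off, lifted out clear of everything and handed the job in at about 15 s of the 48 s.

**Last checks**
- **Push force:** wrist readings between moves stayed at about 6 N or less. I did not record the peaks within a move.
- **Notch and index line:** the notch was at 152.3° and the index line at 151.7–152.8°, so they agree to within 1°. The notch points came out about 22–24 mm from the mark, against a 24 mm limit. That is mainly network error of about 4 mm, since this distance is nominally 18 mm.
- **Tray seat:** the tray centre was about 4–5 mm from the network's base centre, against a 3 mm limit. The network is only good to about 4 mm, and the pictures showed the tray flat on the spindle, so I took this as network error.
- **Catch:** matching the knob between pictures gave about 11.4 mm of travel out of the 12 mm expected. The nose tip was about 62–64 mm from the spindle; I worked out that it should be 64 mm when home. Both fit fully home within 2 mm, but the travel measured slightly short.
- **Catch detections:** the network gave no usable position for the catch itself. Its one detection, near the window, was wrong.
- **Bystanders:** the clear bottle looked the same in the side pictures before and after. I did not measure the bottles or the slip box at the start, so I have no numbers for them.

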